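Dock the paint tray, unlatch the hitch and hold its drawbar up for painting

ROBOT

A 6-joint arm with a two-finger parallel gripper is mounted at the origin on the work surface. World frame = base frame: x ahead of the robot, y to its left, z up, the work surface at z = 0. Lengths are in m, angles in rad, forces in N, time in s.
With the tool pointing down it reaches from about 0.375 to 0.975 m from the base axis. Payload 3.8 kg.
Tool frame: the origin (TCP) lies midway between the tips of the shut fingers; the grasp point (between the pads) lies 19 mm behind it; z points along the fingers, y is the direction in which the jaws open and shut (so a half turn about z gives the same grasp; the last joint's range is limited). The gripper opens to 85 mm and grips with 20 to 120 N. Pads are 22 mm wide; open, the fingers measure 114 mm over their backs; the gripper's body (76 mm by 85 mm) begins 54 mm behind the grasp point. The pads swing forward as they close: fully open they stand 13 mm farther back than shut.
Start: joints at [1.191, 0.264, 1.604, -0, 1.274, -0.037], TCP at [0.227, 0.636, 0.231] pointing down, gripper open.
Joint ranges: [-2.63, 2.63], [-0.94, 2.18], [0.31, 2.57], [-1.31, 4.45], [0, 2.66], [-2.55, 2.55]. Speed limits (rad/s): [2.57, 2.57, 3.14, 3.14, 3.14, 3.14].

INTERFACE

Orientations are given as a rotation vector (axis times angle).
In Python, from workcell import bot gives the robot as it stands.
- The arm moves only by the tool arm_command, never from a script. Its argument "targets" is text: rows parted by semicolons, each of 7 numbers parted by spaces: the shift along the tool's x, y, z in mm, then the turn, a rotation vector about the tool's x, y, z in degrees, then the opening, from 0 (shut) to 1 (fully open). A call has 1 to 10 rows; each row is the pose to reach, as a shift and turn from the pose commanded when the call began, along the tool's axes at that moment; what a row does not reach only later rows make up. A row lasts 1/12 s, in which the tool goes at most 41.7 mm and 7.16 degrees, less where a joint would pass 70% of its speed; a pose out of reach is approached as far as the arm can. A call with a gripper value outside its range is refused whole. The fingers move at their own pace and stop on an object; "newtons" is the grip in N (left out, the last holds). Time passes only in rows, so rows that repeat a pose let the fingers close. It gives the time, the measured TCP pose, the force and the opening at its end, in the units of the state.
- bot.read_state(): the state, without advancing time (a new reading comes with each control period).
- bot.read_camera(name): name is "scene" or "top" or "wrist"; returns (picture, depth): 384x512x3 uint8, blue, green, red; 384x512 float32, m along the optical axis (not along the pixel's ray), 0 where there is no reading.
- bot.camera_params(name): a dict with "fov_y" (degrees; the focal length in pixels is half the picture's height over the tangent of half this angle, whatever the lens; pixels are square), "cx", "cy" (the principal point, pixels), "k1" (the pictures are not rectified: a ray, as slopes to the right and down, at radius r is drawn at 1 + k1 r^2 times it, then the intrinsics apply), "xyz" and "rotation" of the camera in the world; the wrist camera has in their place "T_tool_cam" (4x4, takes a point from camera to tool coordinates, whose origin is the TCP and whose axes are the flange's). Camera axes: x right, y up, looking along -z (the intrinsics and any distortion apply to the point x, -y, -z); pixel columns grow to the right and rows downward; lengths in m; the calibration is good to about 2 mm. A picture is of the moment at which its call begins: read the wrist's pose just before it. camera_params takes no time and is no camera call.
- bot.finish_job(): hands the job in, once; it reports no verdict.
The state is a dict: "time": time; "q": joint angles; "joint_vel": joint speeds; "joint_torque": joint torques, N m; "tool_pos": TCP position; "tcp_rot": TCP orientation; "wrist_force": force on the tool from outside, world axes, zero at the start; "torque": the same for the moment, N m; "width": opening from 0.0 (shut) to 1.0 (fully open).
Only numpy, scipy, OpenCV 4.12 (cv2) and the standard library are available. Lean on these libraries where they do the work, as an engineer would, in place of code of your own. Each camera call takes 0.05 s, during which the arm holds its last target.

TASK

The underside of the blue drawbar's grey coupler is next to be painted: first slide the tray with the paint tin along the bench into the yellow slotted dock, fully home against its back stop, with the tin still standing in it. Then take the red latch knob, pull it sideways away from the coupler against its spring, and with it lift the coupler off the ball until it is at least 60 mm above its seat. Finish while still gripping it and holding it raised and still, do not let go or prop it, and leave the other things on the bench where they are.

Things in the scene. Friction and masses are not known exactly. Their poses are not given: they have to be found in the camera images.
- dock: Yellow tray dock fixed to the bench. Origin on the bench, under the tray's centre when home; x = way the tray slides in, z up. Side walls 128 mm apart inside, x = -10 to 83 mm, 45 mm high; inward lips 40 mm above the bench, 108 mm apart (slide the tray in, not down). Flared cheeks widen the mouth to 155 mm at x = -40 mm; back stop face at x = 75 mm. No floor: the tray slides on the bench.
- tray_handle (a point): Middle of the black upright handle plate (12 mm thick along x, 46 wide, top 74 above the bench) at the near end of a loose steel tray 150 (x) x 120 x 28 mm high, 0.35 kg, in front of the dock. 55 mm above the bench, 69 mm behind the tray's centre; x to the tray's leading end, z up. Home: x = -69 mm, y = 0 in the dock frame, same axes. Pinch from above across the 12 mm.
- tin_center (a point): Closed grey paint tin, 66 mm diameter, 82 mm high, 0.25 to 0.5 kg, standing in a low fence in the tray, its axis 99 mm ahead (+x) of the handle point. This point is the tin's centre, 41 mm above its foot; its top is 86 mm above the bench.
- hitch: Dark base plate of the hitch fixture, on the bench, 330 (x) x 150 x 12 mm, origin on its underside, 60 mm on the hinge side of its centre; x from coupler to hinge, y left, z up. A 50 mm tow ball stands at x = -190 mm, centre 85 mm up. The blue drawbar hinges between cheeks (117 mm high) at x = 30 mm. The grey coupler sits over the ball, 76 mm wide, flat top 125 mm, round boss 135 mm above the bench.
- drawbar_angle (a joint): Angle of the blue drawbar (rad): 0 = coupler seated on the ball; grows as the coupler end is raised, up to 0.6. The coupler's middle is 220 mm from the hinge: 0.28 rad is about 60 mm of lift. It falls back by its weight (about 0.9 kg with the coupler; some 6 N to lift at the knob). With the latch closed it cannot rise.
- latch (a joint): Travel of the sprung latch (m): 0 = closed, bolt under the ball; grows as the red knob is pulled sideways along -y of the hitch, to a stop at 0.020. The bolt clears the ball at about 0.009. The spring takes 4 N to start, 12 N at the stop, and shuts the latch when released. The latch is carried by the coupler: lifting the knob lifts the coupler.
- latch_knob (a point): Middle of the red latch knob, an upright block 14 mm thick (along hitch y, the direction of pull), 30 wide, 46 high, on the -y side of the coupler. Latched and seated: x = -190, y = -52, z = 157 mm in the hitch frame, top 180, bottom 134. Axes as the hitch's when seated; it moves with latch and drawbar and tips with the drawbar. Pinch from above across the 14 mm.
- drawbar: The blue drawbar with the grey coupler at its free end (coupler 110 x 76 x 64 mm, hollow below), carrying the latch and its knob. Origin in the middle of the coupler, on the ball's axis and 95 mm above the bench when seated, 220 mm from the hinge; same axes as the hitch when seated, tips with the drawbar. The hinge: x = 30, z = 95 mm in the hitch frame, axis along hitch y.
- spray_orange: Bystander: spray can with an orange cap, 64 mm diameter, 182 mm high, origin at its foot.
- tape: Bystander: roll of yellow tape, 68 mm diameter, 24 mm high, origin at the centre of its underside.
- sanding_block: Bystander: cork sanding block 90 x 45 x 32 mm, origin at the centre of its underside.
- wrench: Bystander: steel wrench 160 mm long, lying flat along its x far to the right.
- jar: Bystander: small jar with a black lid, 52 mm diameter, 75 mm high, between hitch and dock, origin at its foot.
- brush: Bystander: paint brush lying on the bench along its x, far to the left.
Mind the look-alikes: they are no part of the job. Leave any green look-alike of the part that bears tin_center alone.

How it is judged:
On the way, in this order (a step that is already met when the one before it is completed fails the run):
1. the tray is fully home in the dock with the tin standing in it (x of tray_handle in the frame of dock between -0.077 and -0.058 m and y of tray_handle in the frame of dock between -0.012 and 0.012 m and angle between the x axis of tray_handle and the x axis of dock, either way round below 0.1 rad and angle between tray_handle's own z axis and vertical below 0.08 rad and height (world z) of tray_handle below 0.062 m and angle between tin_center's own z axis and vertical below 0.15 rad and x of tin_center in the frame of tray_handle between 0.085 and 0.113 m and height (world z) of tin_center below 0.06 m), for 0.2 s.
2. the latch is pulled clear while the coupler is still on the ball (value of joint latch above 0.0075 m and value of joint drawbar_angle below 0.03 rad), for 0.05 s.
3. the coupler is lifted off the ball and held by the fingers (value of joint drawbar_angle above 0.23 rad and contact force between the fingers and drawbar above 1 N), for 0.3 s.
At the end, for the whole second after the job is handed in: The fingers still hold the coupler by its latch knob (more than 1 N) with the drawbar raised more than 0.23 rad (about 50 mm at the coupler) and still; the tray is home in the dock within about 8 mm of its stop, straight and flat, with the tin standing upright in its fence (all of step 1 and all of step 3 and velocity of joint drawbar_angle between -0.1 and 0.1 rad/s and angular speed of drawbar below 0.1 rad/s); the arm keeps its last pose, push and grip.
It fails at once if a bystander is pushed more than 40 mm or knocked over (distance of any of spray_orange, tape, sanding_block, wrench, jar, brush from where it was at the start of the episode above 0.04 m or angle between any of spray_orange, jar's own z axis and vertical above 0.6 rad).
It fails at once if the tin is tipped over (angle between tin_center's own z axis and vertical above 0.6 rad).
It also fails if it takes over 54 s, if anything falls off the work surface, if the arm or the gripper's body presses on something with over 40 N, if the wrist force passes 120 N, or if a joint passes its speed limit or range.

## Working session

There is one attempt and no reset: what is moved stays moved. The work goes in short steps, Python scripts to look and compute and a tool call to move; the robot and the scene stay as the last step left them, time stands still between calls to the robot, and variables do not carry over. Pictures are saved under pics/ and viewed, and the job is handed in when it is done.

Besides the shell and the picture viewer there is one more tool, called as name(argument=value, ...) on one line, values as JSON. arm_command: Moves the arm, as the interface text tells. Its arguments: {"type":"object","properties":{"targets":{"type":"string"},"newtons":{"type":"number"}},"required":["targets"]}

```bash
mkdir -p pics; ls; python3 - <<'E'
from workcell import bot
import cv2, numpy as np
print(bot.read_state())
for n in ("scene","top"):
    p=bot.camera_params(n); print(n,p)
    im,d=bot.read_camera(n); cv2.imwrite(f"pics/{n}0.png",im); np.savez(f"{n}0.npz",im=im,d=d)
print(bot.camera_params("wrist"))
E
```

```text
pics
{'time': 0.0, 'q': array([ 1.19108566e+00,  2.64762296e-01,  1.60542192e+00,  3.95469057e-06,
        1.27368868e+00, -3.69097925e-02]), 'joint_vel': array([ 1.17691765e-03,  1.13218434e-03, -8.70669861e-04,  1.37676994e-04,
        8.99651536e-05,  4.14749227e-04]), 'joint_torque': array([-9.85418119e-04, -5.15119028e+01, -3.67312145e+01, -2.18035852e-04,
        1.28438469e-02,  4.70532754e-06]), 'tool_pos': array([0.22661313, 0.63502525, 0.22992999]), 'tcp_rot': array([-0.53575809, -3.09508795,  0.00350261]), 'wrist_force': array([ 0.30293921,  0.20981792, -0.01039307]), 'torque': array([-3.44422454e-02, -2.25522582e-05, -1.96621600e-02]), 'width': 1.0029799279514449}
scene {'fov_y': 44.179834311295096, 'cx': 260.2260399033403, 'cy': 190.62160690248658, 'k1': -0.11667266026524521, 'xyz': array([ 1.4233663 , -0.44048125,  1.06701341]), 'rotation': array([0.70057345, 0.4123451 , 1.05621552])}
top {'fov_y': 51.117965220989404, 'cx': 257.9061235694307, 'cy': 183.66902300521204, 'k1': -0.09708327622062643, 'xyz': array([ 0.44552527, -0.00778685,  1.40610521]), 'rotation': array([ 0.10078766, -0.09757866, -1.57081243])}
{'fov_y': 61.310473501487, 'cx': 255.47625891985314, 'cy': 195.75654218171087, 'k1': -0.008363529805110594, 'T_tool_cam': array([[ 4.53939675e-04,  9.58151873e-01,  2.86259992e-01,
         7.29336911e-02],
       [ 9.99999891e-01, -4.03163434e-04, -2.36316036e-04,
        -3.80351829e-05],
       [-1.11017091e-04,  2.86260068e-01, -9.58151951e-01,
        -1.42380419e-01],
       [ 0.00000000e+00,  0.00000000e+00,  0.00000000e+00,
         1.00000000e+00]])}
```

View pics/scene0.png

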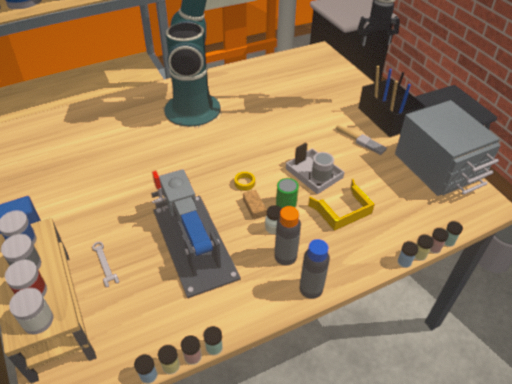

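View pics/top0.png

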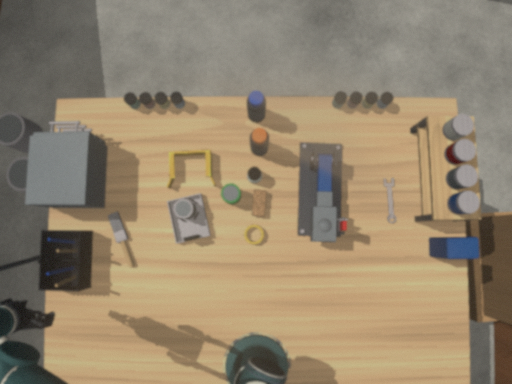

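The scene picture shows the tray with the grey tin at (315,170), the dock at (343,205), the hitch with the red knob at (157,180), and the jar at (272,220).

There are two tins: grey at top (184,209), standing in the tray, and green at top (231,193), standing free on the bench. The grey one is the one meant. I'll check it in an enlarged crop and start measuring.

```bash
cat > h.py <<'E'
import numpy as np, cv2
from scipy.spatial.transform import Rotation as R
from workcell import bot
def intr(p):
    f=192/np.tan(np.radians(p['fov_y'])/2); return f
def pose(p,st=None):
    if 'T_tool_cam' in p:
        T=np.eye(4);T[:3,:3]=R.from_rotvec(st['tcp_rot']).as_matrix();T[:3,3]=st['tool_pos'];T=T@p['T_tool_cam'];return T[:3,:3],T[:3,3]
    return R.from_rotvec(p['rotation']).as_matrix(),np.array(p['xyz'])
def rays(p,uv,st=None):
    uv=np.atleast_2d(uv).astype(float);f=intr(p);K=np.array([[f,0,p['cx']],[0,f,p['cy']],[0,0,1]])
    n=cv2.undistortPoints(uv[:,None],K,np.array([p['k1'],0,0,0,0.]))[:,0]
    Rm,t=pose(p,st)
    return np.c_[n[:,0],-n[:,1],-np.ones(len(n))]@Rm.T,t
def onplane(p,uv,z,st=None):
    d,t=rays(p,uv,st);return t+d*((z-t[2])/d[:,2])[:,None]
def cloud(p,depth,st=None):
    h,w=depth.shape;v,u=np.mgrid[:h,:w]
    d,t=rays(p,np.c_[u.ravel(),v.ravel()],st)
    P=t+d*depth.reshape(-1,1);P[depth.ravel()<=0]=np.nan
    return P.reshape(h,w,3)
E
python3 - <<'E'
from h import *
im=np.load('top0.npz')['im'];d=np.load('top0.npz')['d']
cv2.imwrite('pics/top_crop.png',cv2.resize(im[130:250,155:355],None,fx=4,fy=4,interpolation=cv2.INTER_CUBIC))
p=bot.camera_params('top');P=cloud(p,d)
for u,v in [(230,215),(391,225),(231,193),(184,209),(343,226),(325,228),(305,149)]:print(u,v,P[v,u].round(4))
p=bot.camera_params('scene');d=np.load('scene0.npz')['d'];P=cloud(p,d)
for u,v in [(220,160),(322,160),(157,178),(287,185)]:print(u,v,P[v,u].round(4))
im=np.load('scene0.npz')['im']
cv2.imwrite('pics/scene_crop.png',cv2.resize(im[120:300,140:390],None,fx=3.2,fy=3.2,interpolation=cv2.INTER_CUBIC))
E
```

```text
230 215 [ 0.5139  0.093  -0.0034]
391 225 [ 0.4762 -0.4759 -0.0064]
231 193 [0.5822 0.0838 0.0857]
184 209 [0.5294 0.2389 0.0863]
343 226 [ 0.4703 -0.2651  0.1792]
325 228 [ 0.4652 -0.2171  0.134 ]
305 149 [ 0.7468 -0.1728  0.0082]
220 160 [ 0.3153 -0.0167  0.0017]
322 160 [0.5385 0.236  0.0857]
157 178 [ 0.4896 -0.2683  0.1759]
287 185 [0.5835 0.0871 0.0805]
```

View pics/top_crop.png

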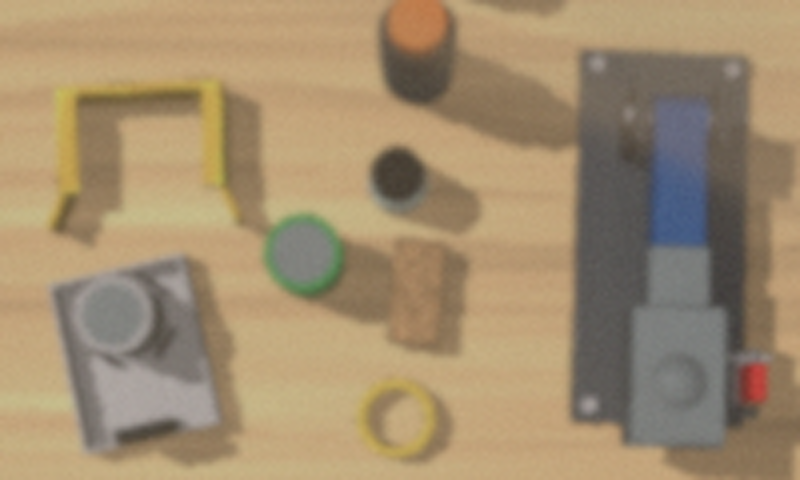

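View pics/scene_crop.png

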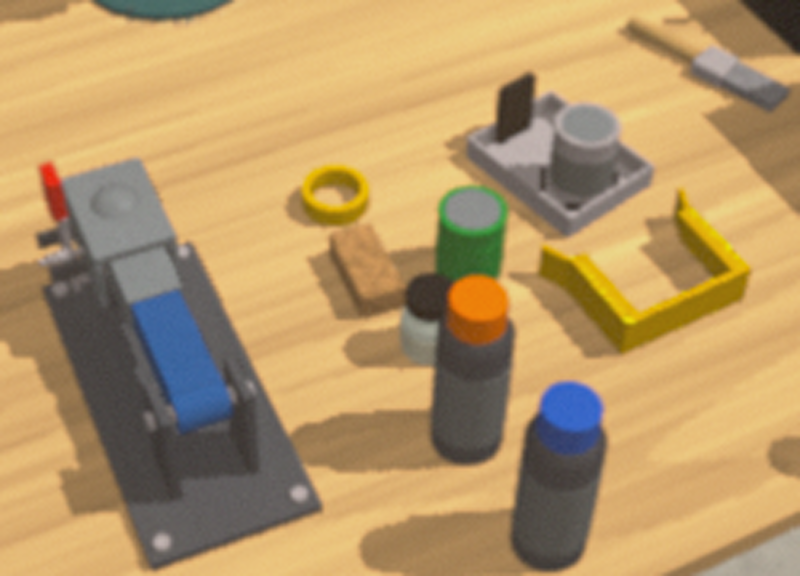

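The crops confirm it. The grey-sided tin is in the tray at crop (115,312), and the green-sided one at crop (305,255) is the look-alike. Next I'll make coarse measurements.

```bash
python3 - <<'E'
from h import *
def rect(P):
    (c,s,a)=cv2.minAreaRect((P[:,:2]*1000).astype(np.float32)); return np.round(c,1),np.round(s,1),round(a,1)
for n in('top','scene'):
    z=np.load(n+'0.npz');im=z['im'];p=bot.camera_params(n);P=cloud(p,z['d'])
    hsv=cv2.cvtColor(im,cv2.COLOR_BGR2HSV);H,S,V=cv2.split(hsv)
    def reg(m,x0,x1,y0,y1,z0,z1):
        return P[m&(P[...,0]>x0)&(P[...,0]<x1)&(P[...,1]>y0)&(P[...,1]<y1)&(P[...,2]>z0)&(P[...,2]<z1)]
    yel=(H>20)&(H<32)&(S>180)
    q=reg(yel,.5,.85,.1,.4,.03,.06);print(n,'dock',len(q),rect(q),np.median(q[:,2]))
    q=reg(S<256,.4,.62,.15,.35,.015,.09);print('tray',len(q),rect(q))
    q=reg(S<256,.4,.62,.15,.35,.078,.1);print('tin',len(q),q.mean(0),rect(q))
    q=reg(V<90,.4,.62,.15,.35,.045,.09);print('handle',len(q),q.mean(0),rect(q))
    q=reg((S>150)&((H<8)|(H>172)),.4,.62,-.4,-.1,.12,.2);print('knob',len(q),q.mean(0),q[:,2].max(),rect(q[q[:,2]>.168]))
    q=reg((V<110)&(S<90),.35,.85,-.4,-.05,.004,.025);print('plate',len(q),rect(q))
    q=reg((S>120)&(H>100)&(H<125),.5,.85,-.4,-.05,.08,.14);print('bar',len(q),rect(q))
    q=reg((S<90),.35,.6,-.245,-.05,.115,.14);print('coupler',len(q),rect(q))
    q=reg(V<256,.6,.7,.0,.08,.06,.09);print('jar',len(q),q.mean(0))
    q=reg(V<256,.6,.8,-.05,.08,.16,.2);print('can',len(q),q.mean(0))
E
```

```text
top dock 0 (array([0., 0.]), array([0., 0.]), 0.0) nan
tray 639 (array([529.2, 241.4]), array([204.7, 123. ]), 13.5)
tin 311 [0.53120973 0.24142448 0.08681581] (array([499.8, 243.2]), array([ 64.8, 126.9]), 86.0)
handle 30 [0.44735911 0.21435407 0.07016075] (array([474.9, 206.4]), array([ 37.1, 100.6]), 75.5)
knob 39 [ 0.47180851 -0.26620665  0.17682407] 0.1834703838529006 (array([ 471.8, -268.2]), array([13.3, 21.6]), 87.5)
plate 1473 (array([ 600.3, -223.9]), array([149.9, 317.3]), 87.6)
bar 41 (array([ 611.1, -220.4]), array([33.1, 39.5]), 89.7)
coupler 879 (array([ 504.4, -211.7]), array([ 67.8, 161. ]), 89.1)
jar 132 [0.6450883  0.02136736 0.07579902]
can 195 [ 0.75387913 -0.00786711  0.18040388]
scene dock 568 (array([679.3, 229.1]), array([123.9, 162.8]), 2.3) 0.0437745382079594
tray 1090 (array([529.6, 241. ]), array([203.2, 125.1]), 12.5)
tin 258 [0.53626439 0.24091568 0.08683059] (array([504.1, 241.6]), array([131.3,  63.1]), 0.4)
handle 118 [0.48200765 0.21693549 0.05927794] (array([502. , 216.4]), array([ 39.7, 132.3]), 89.6)
knob 78 [ 0.48521976 -0.26978433  0.16739467] 0.18461980165681457 (array([ 479.3, -270.8]), array([12.5, 26.5]), 88.9)
plate 3052 (array([ 609.6, -223.8]), array([147.7, 331.2]), 87.6)
bar 685 (array([ 652.6, -225. ]), array([ 44. , 128.8]), 87.7)
coupler 864 (array([ 507.2, -212.9]), array([ 66.1, 163.6]), 88.6)
jar 180 [0.63734912 0.03384274 0.07502318]
can 313 [ 0.76384048 -0.01196922  0.17856458]
  return _methods._mean(a, axis=axis, dtype=dtype,
  ret = ret.dtype.type(ret / rcount)
```

```bash
cat >> h.py <<'E'
def down(yaw_y):
    "tool down with tool y at world yaw (deg)"
    a=np.radians(yaw_y);y=np.array([np.cos(a),np.sin(a),0]);z=np.array([0,0,-1.]);x=np.cross(y,z);return np.c_[x,y,z]
def delta(pos,Rt,st=None,cmd=None):
    st=st or bot.read_state();R0=R.from_rotvec(st['tcp_rot']).as_matrix()
    s=R0.T@(np.array(pos)-st['tool_pos'])*1000
    r=np.degrees(R.from_matrix(R0.T@Rt).as_rotvec())
    return s.round(1),r.round(2)
E
python3 - <<'E'
from h import *
print(delta([.53,.25,.25],down(12)),R.from_rotvec(bot.read_state()['tcp_rot']).as_matrix().round(3))
E
```

```text
(array([-415.2, -260.7,  -19.4]), array([-0.11,  0.06, 58.36])) [[-0.942  0.336 -0.001]
 [ 0.336  0.942 -0.002]
 [ 0.    -0.002 -1.   ]]
```

arm_command(targets="-40 -26 -2 0 0 6 0.6;-80 -51 -4 0 0 12 0.6;-119 -76 -6 0 0 17 0.6;-158 -100 -8 0 0 23 0.6;-197 -124 -10 0 0 29 0.6;-236 -149 -11 0 0 35 0.6;-270 -171 -13 0 0 40 0.6;-300 -190 -14 0 0 44 0.6;-330 -209 -16 0 0 48 0.6;-360 -228 -17 0 0 52 0.6", newtons=40)

```text
time: 0.93
tool_pos: [0.4839, 0.3058, 0.2477]
tcp_rot: [-1.843, -2.544, 0.001]
wrist_force: [0.5, 0.1, -1.3]
width: 0.603
```

arm_command(targets="-30 -18 -1 0 0 4 0.6;-55 -33 -2 0 0 6.4 0.6;-55 -33 -2 0 0 6.4 0.6;-55 -33 -2 0 0 6.4 0.6;-55 -33 -2 0 0 6.4 0.6")

```text
time: 1.35
tool_pos: [0.4693, 0.2453, 0.2498]
tcp_rot: [-1.978, -2.44, -0.001]
wrist_force: [0.2, -0.8, -0.1]
width: 0.601
```

```bash
python3 - <<'E'
from h import *
st=bot.read_state();print(st['time'],st['tool_pos'],st['tcp_rot'],st['q'].round(2),st['wrist_force'].round(1),st['width'])
im,d=bot.read_camera('wrist');cv2.imwrite('pics/w1.png',im)
import pickle;pickle.dump((st,im,d),open('w1.pkl','wb'))
E
```

```text
1.35 [0.46926074 0.24532292 0.24984248] [-1.97782269e+00 -2.44045951e+00 -7.17015920e-04] [ 0.43 -0.02  1.89  0.    1.28  0.23] [ 0.2 -0.8 -0.1] 0.6005484703990714
```

View pics/w1.png

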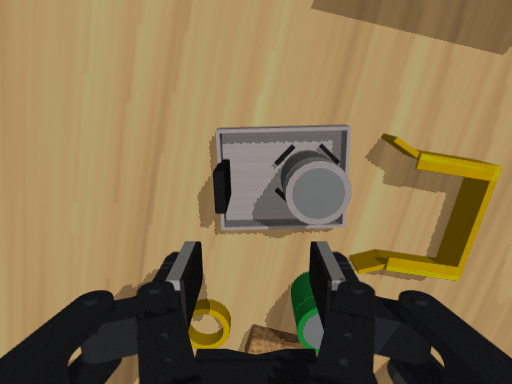

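The wrist view shows the tray at (285,178), its handle at (222,187), the tin top at (318,192), and the dock between (385,137) and (497,165).

```bash
python3 - <<'E'
from h import *
import pickle
st,im,d=pickle.load(open('w1.pkl','rb'));p=bot.camera_params('wrist');P=cloud(p,d,st)
hsv=cv2.cvtColor(im,cv2.COLOR_BGR2HSV);H,S,V=cv2.split(hsv)
v,u=np.mgrid[:384,:512]
def rect(q):
    c,s,a=cv2.minAreaRect((q[:,:2]*1000).astype(np.float32));return np.round(c,1),np.round(s,1),round(a,2)
print('bench z',np.nanmedian(P[20:100,50:200,2]))
m=(V<60)&(u>205)&(u<240)&(v>150)&(v<220)
q=P[m];print('handle z pct',np.nanpercentile(q[:,2],[5,50,95]))
t=q[(q[:,2]>.068)&(q[:,2]<.08)];print(len(t),t.mean(0),rect(t))
m=(u>205)&(u<360)&(v>115)&(v<240)
q=P[m];t=q[(q[:,2]>.022)&(q[:,2]<.034)];print('rim',len(t),rect(t))
t=q[(q[:,2]>.08)];print('tin',len(t),rect(t),t[:,2].mean())
yel=(H>18)&(H<35)&(S>150)&(u>340)
for lo,hi in[(.038,.05)]:
    q=P[yel];q=q[(q[:,2]>lo)&(q[:,2]<hi)];print('dock',len(q),np.median(q[:,2]),rect(q))
for uv in [(497,165),(417,153),(420,172),(385,137),(410,157),(460,278),(462,265),(386,268),(388,254),(350,265),(383,252)]:
    print(uv,onplane(p,[uv],.045,st)[0].round(4),P[uv[1],uv[0]].round(4))
cv2.imwrite('pics/w1c.png',cv2.resize(im[110:300,200:512],None,fx=2.5,fy=2.5,interpolation=cv2.INTER_CUBIC))
E
```

```text
bench z -0.0003099083482987486
handle z pct [0.01823568 0.07281188 0.07464569]
505 [0.43694694 0.22085717 0.07340478] (array([436.9, 219.8]), array([11.9, 46. ]), 13.56)
rim 1728 (array([504.2, 235.3]), array([150.4, 120.7]), 13.44)
tin 3352 (array([532.9, 242.7]), array([65.1, 65.1]), 81.16) 0.08621459498268841
dock 3807 0.04465150636068377 (array([675.9, 229.7]), array([124.3, 167.9]), 3.01)
(497, 165) [0.7268 0.3044 0.045 ] [0.7282 0.3044 0.0432]
(417, 153) [0.6362 0.2986 0.045 ] [0.6395 0.2982 0.0387]
(420, 172) [0.6467 0.2794 0.045 ] [ 0.6724  0.2744 -0.0013]
(385, 137) [0.5969 0.3076 0.045 ] [0.6099 0.3068 0.0133]
(410, 157) [0.6303 0.2928 0.045 ] [0.6531 0.2898 0.    ]
(460, 278) [0.7406 0.1648 0.045 ] [ 7.779e-01  1.451e-01 -1.000e-04]
(462, 265) [0.7362 0.1819 0.045 ] [0.7365 0.1817 0.0446]
(386, 268) [0.6478 0.1593 0.045 ] [0.6481 0.1591 0.0445]
(388, 254) [0.6442 0.1775 0.045 ] [0.661  0.1652 0.0143]
(350, 265) [0.6042 0.1542 0.045 ] [0.5058 0.2604 0.2723]
(383, 252) [0.6375 0.1787 0.045 ] [0.6562 0.1647 0.0097]
```

View pics/w1c.png

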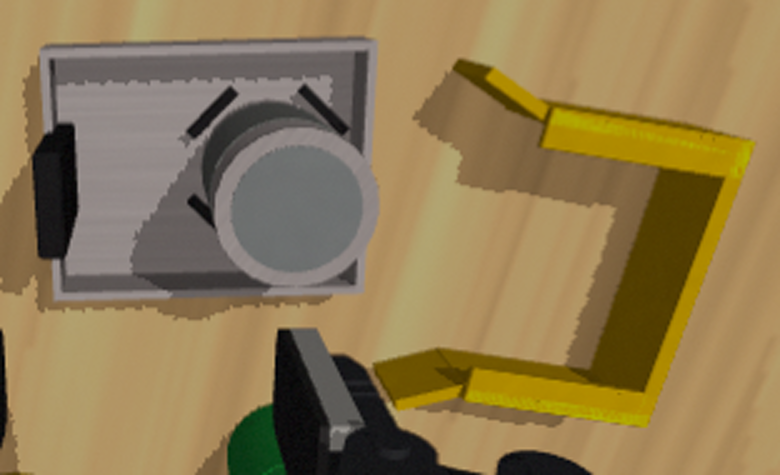

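```bash
python3 - <<'E'
from h import *
import pickle
st,im,d=pickle.load(open('w1.pkl','rb'));p=bot.camera_params('wrist');P=cloud(p,d,st)
H,S,V=cv2.split(cv2.cvtColor(im,cv2.COLOR_BGR2HSV));v,u=np.mgrid[:384,:512]
q=P[(H>18)&(H<35)&(S>150)&(u>340)];q=q[(q[:,2]>.0425)&(q[:,2]<.047)]
for it,yaw in enumerate([3.0,2.5]):
    a=np.radians(yaw);ex=np.array([np.cos(a),np.sin(a)]);ey=np.array([-ex[1],ex[0]])
    o=np.array([.655,.2286]);x=(q[:,:2]-o)@ex*1e3;y=(q[:,:2]-o)@ey*1e3
    print(yaw,'x',np.percentile(x,[.5,99.5]),'walls x>0 y',np.percentile(y[x>0],[.5,99.5]))
    for nm,m,A,B in [('back',(x>70)&(abs(y)<50),y,x),('L',(x>0)&(x<70)&(y>45),x,y),('R',(x>0)&(x<70)&(y<-45),x,y)]:
        f=np.polyfit(A[m],B[m],1);print(nm,m.sum(),f[0]*57.3,np.percentile(B[m],[2,98]))
    bx=[]
    for lo in range(-50,50,10):
        m=(x>70)&(y>lo)&(y<lo+10);bx.append(np.percentile(x[m],[3,97]))
    print(np.array(bx).round(1).tolist())
E
```

```text
3.0 x [-10.96557794  81.60256469] walls x>0 y [-71.69641434  72.01266337]
back 659 0.27171221321385475 [72.99452621 81.42307195]
L 1032 -0.11315912460031137 [54.5540567  71.91383419]
R 800 -0.56851069865387 [-71.5948055  -53.93338516]
[[73.0, 81.3], [73.3, 80.9], [73.3, 81.3], [73.1, 80.8], [72.9, 80.9], [73.3, 81.1], [73.1, 81.4], [73.1, 81.6], [73.2, 80.7], [73.1, 81.3]]
2.5 x [-10.9826073   81.51633432] walls x>0 y [-71.25245993  72.34116651]
back 658 -0.2071877505552097 [72.93239299 81.44593492]
L 1028 0.3069804817985358 [54.78285544 72.22104765]
R 799 -0.0862484374327276 [-71.20761503 -53.68499912]
[[73.4, 81.7], [73.6, 81.2], [73.5, 81.6], [73.2, 80.8], [73.0, 81.0], [73.6, 80.8], [72.9, 81.4], [72.9, 81.4], [72.9, 80.8], [73.1, 80.9]]
```

```bash
python3 - <<'E'
from h import *
print(delta([.437,.2205,.12],down(13.5)),delta([.437,.2205,.037],down(13.5)))
E
```

```text
(array([-18.1, -36.8, 129.8]), array([ 0.01, -0.03, -1.49])) (array([-18.1, -36.8, 212.8]), array([ 0.01, -0.03, -1.49]))
```

arm_command(targets="-18 -36.8 25 0 0 -1.5 0.6;-18 -36.8 60 0 0 -1.5 0.6;-18 -36.8 95 0 0 -1.5 0.6;-18 -36.8 130 0 0 -1.5 0.6;-18 -36.8 160 0 0 -1.5 0.6;-18 -36.8 185 0 0 -1.5 0.6;-18 -36.8 205 0 0 -1.5 0.6;-18 -36.8 213 0 0 -1.5 0.6;-18 -36.8 213 0 0 -1.5 0.6")

```text
time: 2.15
tool_pos: [0.4349, 0.22, 0.0345]
tcp_rot: [-1.942, -2.466, 0.007]
wrist_force: [-0.0, -0.9, 0.4]
width: 0.6
```

arm_command(targets="0 0 0 0 0 0 0;0 0 0 0 0 0 0;0 0 0 0 0 0 0;0 0 0 0 0 0 0;0 0 0 0 0 0 0;0 0 0 0 0 0 0", newtons=40)

```text
time: 2.65
tool_pos: [0.4376, 0.2205, 0.0387]
tcp_rot: [1.946, 2.466, 0.003]
wrist_force: [-3.3, 0.2, 5.9]
width: 0.136
```

```bash
python3 - <<'E'
from h import *
st=bot.read_state()
im,d=bot.read_camera('wrist');cv2.imwrite('pics/w2.png',im)
print(st['width'],st['tool_pos'])
print(delta([.465,.2225,.037],down(8)),delta([.4845,.2205,.037],down(2.8)),delta([.5844,.2254,.037],down(2.8)))
E
```

```text
0.1360514118677676 [0.43759346 0.22048358 0.03867806]
(array([-4.4, 27.1,  1.8]), array([ 0.1 , -0.06,  5.44])) (array([-10.9,  45.6,   1.8]), array([ 0.09, -0.06, 10.64])) (array([-29.3, 143.9,   1.9]), array([ 0.09, -0.06, 10.64]))
```

View pics/w2.png

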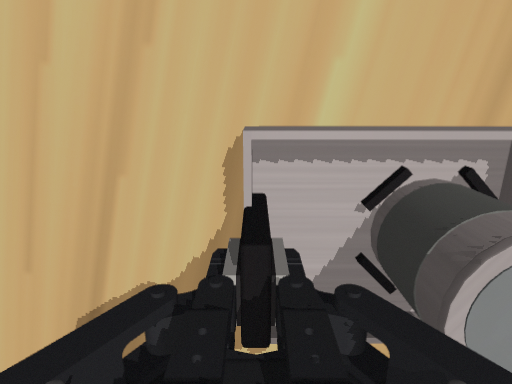

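The plate is gripped: the fingers straddle it at (258,270), and the opening of 0.136 is about 11.6 mm. Next I'll straighten the tray and slide it to the mouth.

arm_command(targets="-1 4 0 0 0 1 0;-2 9 0 0 0 2 0;-3 14 0 0 0 3.2 0;-4 20 0 0 0 4.4 0;-5 25 0 0 0 5.6 0;-6 30 0 0 0 6.8 0;-8 35 0 0 0 8 0;-9 40 0 0 0 9.2 0;-10.5 44 0 0 0 10.2 0;-11 46 0 0 0 10.7 0")

```text
time: 3.53
tool_pos: [0.4834, 0.2208, 0.0387]
tcp_rot: [-2.166, -2.272, 0.001]
wrist_force: [-11.6, 3.5, 12.7]
width: 0.135
```

```bash
python3 - <<'E'
from h import *
st=bot.read_state()
print(st['width'],st['tool_pos'],st['wrist_force'])
im,d=bot.read_camera('wrist');cv2.imwrite('pics/w3.png',im)
p=bot.camera_params('wrist');P=cloud(p,d,st)
q=P[100:384,235:].reshape(-1,3)
def rect(q):
    c,s,a=cv2.minAreaRect((q[:,:2]*1000).astype(np.float32));return np.round(c,1),np.round(s,1),round(a,2)
H,S,V=cv2.split(cv2.cvtColor(im,cv2.COLOR_BGR2HSV))
m=(P[...,2]>.023)&(P[...,2]<.033)&(S<90);m[:, :235]=0
t=P[m];m2=(t[:,1]>.26);f=np.polyfit(t[m2,0],t[m2,1],1);print('left rim yaw',np.degrees(np.arctan(f[0])))
print(delta([.5844,.2254,.037],down(2.8)))
im,d=bot.read_camera('top');cv2.imwrite('pics/t3.png',cv2.resize(im[130:250,155:295],None,fx=5,fy=5))
E
```

```text
0.13478553911156155 [0.48344832 0.22081904 0.03869166] [-11.58362733   3.51875085  12.72089547]
left rim yaw 4.877178470773902
(array([ -0.2, 100.7,   1.6]), array([-0.08, -0.08, -0.08]))
```

View pics/w3.png

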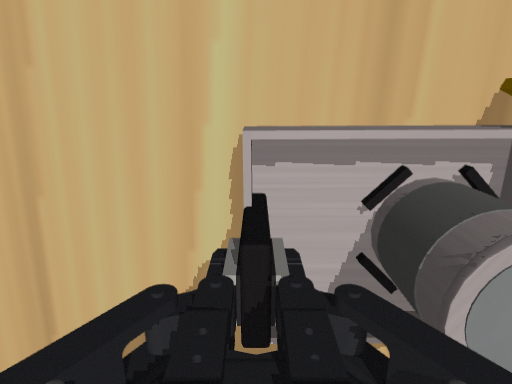

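View pics/t3.png

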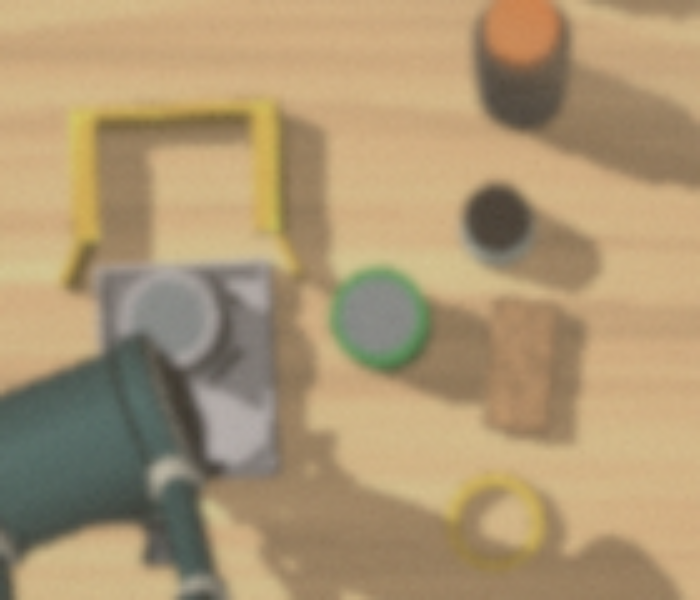

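The tray is straight at the mouth, with the tin standing and the green tin clear. I'll slide it in.

arm_command(targets="0 8 0 0 0 0 0;0 16 0 0 0 0 0;0 25 0 0 0 0 0;0 34 0 0 0 0 0;0 43 0 0 0 0 0;0 52 0 0 0 0 0;0 61 0 0 0 0 0;0 70 0 0 0 0 0;0 79 0 0 0 0 0;0 86 0 0 0 0 0")

```text
time: 4.47
tool_pos: [0.5684, 0.2242, 0.0387]
tcp_rot: [-2.166, -2.272, 0.004]
wrist_force: [-13.2, -0.5, 12.7]
width: 0.137
```

arm_command(targets="0 5 0 0 0 0 0;0 9 0 0 0 0 0;0 13 0 0 0 0 0;0 15 0 0 0 0 0;0 16 0 0 0 0 0;0 16 0 0 0 0 0")

```text
time: 4.97
tool_pos: [0.5841, 0.2249, 0.0387]
tcp_rot: [-2.166, -2.272, 0.005]
wrist_force: [-11.2, -1.0, 11.5]
width: 0.135
```

```bash
python3 - <<'E'
from h import *
st=bot.read_state()
print(st['width'],st['tool_pos'],st['wrist_force'], delta([.5844,.2254,.037],down(2.8)))
im,d=bot.read_camera('wrist');cv2.imwrite('pics/w4.png',im)
im,d=bot.read_camera('scene');cv2.imwrite('pics/s4.png',cv2.resize(im[100:260,240:420],None,fx=4,fy=3.7))
E
```

```text
0.13533719849155249 [0.58408989 0.22493867 0.03871276] [-11.21718291  -1.02580681  11.45703057] (array([0.4, 0.3, 1.7]), array([-0.23, -0.01, -0.06]))
```

View pics/w4.png

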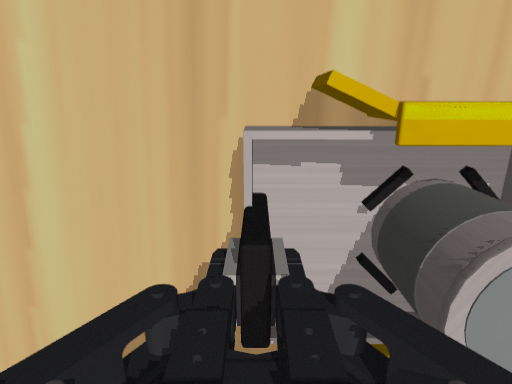

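View pics/s4.png

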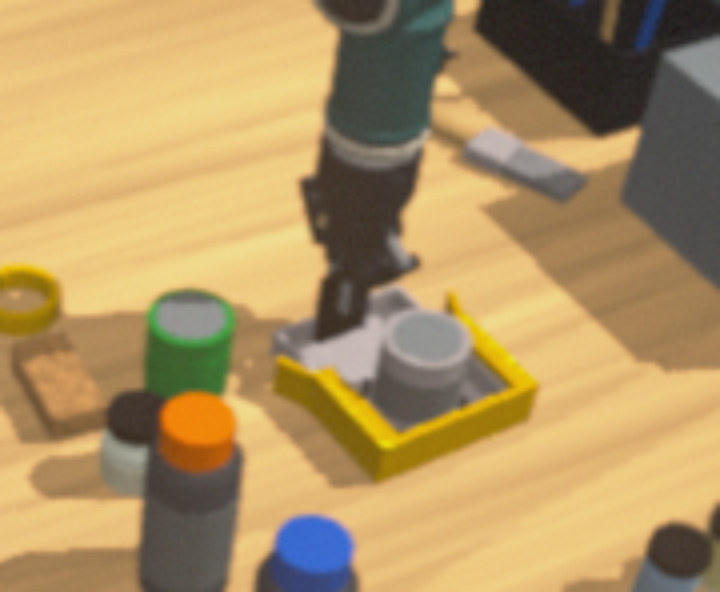

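The tray is in under the lips and the force is still friction level, about 11 N. I'll press on a few mm to feel the back stop.

arm_command(targets="0 1.5 0 0 0 0 0;0 3 0 0 0 0 0;0 3 0 0 0 0 0")

```text
time: 5.32
tool_pos: [0.5848, 0.2249, 0.0387]
tcp_rot: [-2.164, -2.27, 0.01]
wrist_force: [-18.7, -0.2, 16.5]
width: 0.133
```

Contact: the tray moved 0.7 mm for 3 mm commanded, and the force rose to 19 N. I'll release and retreat upward.

arm_command(targets="0 1 0 0 0 0 0.5;0 1 0 0 0 0 0.5;0 1 0 0 0 0 0.5;0 1 -10 0 0 0 0.5;0 1 -35 0 0 0 0.5;0 1 -70 0 0 0 0.5;0 1 -105 0 0 0 0.5;0 1 -140 0 0 0 0.5;0 -10 -175 0 0 0 0.5;0 -20 -190 0 0 0 0.5")

```text
time: 6.15
tool_pos: [0.5721, 0.2248, 0.2342]
tcp_rot: [2.165, 2.27, 0.013]
wrist_force: [0.9, 1.2, 0.9]
width: 0.502
```

```bash
python3 - <<'E'
from h import *
import pickle
st=bot.read_state();print(st['time'],st['tool_pos'],st['wrist_force'].round(1))
im,d=bot.read_camera('wrist');cv2.imwrite('pics/w5.png',im);pickle.dump((st,im,d),open('w5.pkl','wb'))
p=bot.camera_params('wrist');P=cloud(p,d,st)
H,S,V=cv2.split(cv2.cvtColor(im,cv2.COLOR_BGR2HSV))
def rect(q):
    c,s,a=cv2.minAreaRect((q[:,:2]*1000).astype(np.float32));return np.round(c,1),np.round(s,1),round(a,2)
m=(V<70)&(P[...,2]>.068)&(P[...,2]<.08);t=P[m];print('handle',len(t),t.mean(0),rect(t))
m=(S<80)&(P[...,2]>.08)&(P[...,2]<.092);t=P[m];print('tin',len(t),rect(t))
q=P[(H>18)&(H<35)&(S>150)];q=q[(q[:,2]>.0425)&(q[:,2]<.047)&(q[:,0]>.5)]
a=np.radians(2.8);ex=np.array([np.cos(a),np.sin(a)]);ey=np.array([-ex[1],ex[0]])
x=(q[:,:2]-[.6533,.2288])@ex*1e3;y=(q[:,:2]-[.6533,.2288])@ey*1e3
m=(x>70)&(abs(y)<45);print('back',np.percentile(x[m],[3,97]),np.percentile(y[x>10],[.5,99.5]))
E
```

```text
6.15 [0.57214715 0.22476209 0.23422178] [0.9 1.2 0.9]
handle 954 [0.63911197 0.16528745 0.07340484] (array([687.5,  94.3]), array([184.3, 367.6]), 45.8)
tin 5540 (array([692.6,  85.7]), array([223.7, 304.4]), 37.2)
back [75.70284282 83.2298452 ] [-71.95723722  71.53571845]
```

View pics/w5.png

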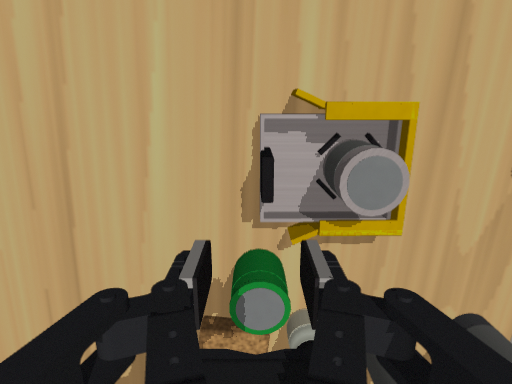

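```bash
python3 - <<'E'
from h import *
import pickle
st,im,d=pickle.load(open('w5.pkl','rb'))
p=bot.camera_params('wrist');P=cloud(p,d,st)
v,u=np.mgrid[:384,:512];H,S,V=cv2.split(cv2.cvtColor(im,cv2.COLOR_BGR2HSV))
def rect(q):
    c,s,a=cv2.minAreaRect((q[:,:2]*1000).astype(np.float32));return np.round(c,1),np.round(s,1),round(a,2)
roi=(u>250)&(u<420)&(v<245)
a=np.radians(2.8);ex=np.array([np.cos(a),np.sin(a)]);ey=np.array([-ex[1],ex[0]]);o=[.6533,.2288]
m=roi&(V<70)&(P[...,2]>.068)&(P[...,2]<.08);t=P[m];c=rect(t);print('handle',c,(c[0]/1e3-o)@ex,(c[0]/1e3-o)@ey)
m=roi&(P[...,2]>.08)&(P[...,2]<.092);t=P[m];print('tin',rect(t))
m=roi&(P[...,2]>.024)&(P[...,2]<.032)&(S<90);t=P[m];print('tray',rect(t))
E
```

```text
handle (array([619.9, 225.5]), array([82.3, 45.8]), 2.05) -0.03352132922752941 -0.0016644779420532478
tin (array([684.1, 229.3]), array([66.1, 64.8]), 4.04)
tray (array([654.3, 227.1]), array([150.7, 120.3]), 2.76)
```

The tray is home: its centre is about 0.3–1 mm from the dock origin, yaw 2.8° on both, and the tin is upright. Now to the hitch.

```bash
python3 - <<'E'
from h import *
print(delta([.50,-.26,.32],down(-92.4)))
E
```

```text
(array([-480.8,  -93.5,  -86.6]), array([ 0.29, -0.65, 95.15]))
```

arm_command(targets="-15 -5 -25 0 0 5 0.5;-40 -10 -45 0 0 10 0.5;-68 -16 -60 0 0 16 0.5;-97 -22 -75 0 0 21 0.5;-127 -28 -87 0 0 27 0.5;-157 -34 -87 0 0 33 0.5;-187 -40 -87 0 0 39 0.5;-217 -46 -87 0 0 45 0.5;-247 -52 -87 0 0 51 0.5;-277 -58 -87 0 0 57 0.5")

```text
time: 7.03
tool_pos: [0.5242, -0.057, 0.3141]
tcp_rot: [2.992, 0.957, 0.0]
wrist_force: [-0.1, -0.2, -1.2]
width: 0.498
```

```bash
python3 - <<'E'
from h import *
st=bot.read_state();print(st['tool_pos'],st['q'].round(2),delta([.50,-.26,.32],down(-92.4)))
E
```

```text
[ 0.52415797 -0.05704752  0.31406773] [-0.16 -0.06  1.81 -0.    1.39  0.8 ] (array([-137.4,  151.3,   -5.9]), array([ 2.000e-02, -2.000e-02,  3.786e+01]))
```

arm_command(targets="-20 22 -3 0 0 6 0.5;-40 44 -6 0 0 12 0.5;-60 66 -6 0 0 18 0.5;-80 88 -6 0 0 24 0.5;-100 110 -6 0 0 30 0.5;-118 130 -6 0 0 35 0.5;-130 143 -6 0 0 37.9 0.5;-137 150 -6 0 0 37.9 0.5;-137 150 -6 0 0 37.9 0.5")

```text
time: 7.78
tool_pos: [0.5006, -0.2591, 0.3196]
tcp_rot: [3.141, -0.06, -0.001]
wrist_force: [-0.3, 0.6, -0.5]
width: 0.497
```

```bash
python3 - <<'E'
from h import *
import pickle
st=bot.read_state();print(st['time'],st['tool_pos'],st['q'].round(2))
im,d=bot.read_camera('wrist');cv2.imwrite('pics/w6.png',im);pickle.dump((st,im,d),open('w6.pkl','wb'))
p=bot.camera_params('wrist');P=cloud(p,d,st)
H,S,V=cv2.split(cv2.cvtColor(im,cv2.COLOR_BGR2HSV))
def rect(q):
    c,s,a=cv2.minAreaRect((q[:,:2]*1000).astype(np.float32));return np.round(c,1),np.round(s,1),round(a,2)
red=(S>130)&((H<8)|(H>172))&(P[...,2]>.12)
q=P[red];print('knob z',np.percentile(q[:,2],[1,50,99]))
t=q[q[:,2]>.174];print(len(t),rect(t),t.mean(0))
m=(S<90)&(P[...,2]>.119)&(P[...,2]<.1275)&(V>70);t=P[m];print('coupler top',len(t),rect(t),np.median(t[:,2]))
E
```

```text
7.7833 [ 0.50059915 -0.2591216   0.31964325] [-0.52  0.01  1.73 -0.    1.4   1.09]
knob z [0.14122833 0.17892292 0.18099895]
461 (array([ 482.4, -270.9]), array([15.2, 43.6]), 83.16) [ 0.4760661  -0.27002871  0.17978156]
coupler top 5854 (array([ 481.9, -224.9]), array([ 89.6, 109.5]), 87.37) 0.12455959865715124
```

View pics/w6.png

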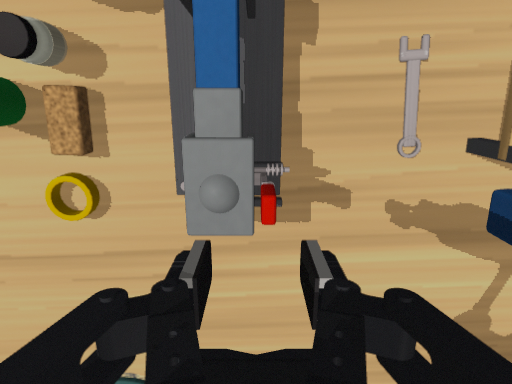

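The picture shows the red knob at (268,204), the boss at (219,193), and the spring at (272,169). I'll descend with a narrow opening.

```bash
python3 - <<'E'
from h import *
print(delta([.476,-.2702,.143],down(-92.5)))
E
```

```text
(array([-24.3,  13.5, 176.7]), array([-0.04,  0.02,  0.34]))
```

arm_command(targets="-10 6 20 0 0 0 0.38;-24 13.5 45 0 0 0 0.38;-24 13.5 75 0 0 0 0.38;-24 13.5 105 0 0 0 0.38;-24 13.5 125 0 0 0 0.38;-24 13.5 140 0 0 0 0.38;-24 13.5 150 0 0 0 0.38;-24 13.5 160 0 0 0 0.38;-24 13.5 170 0 0 0 0.38;-24 13.5 177 0 0 0 0.38")

```text
time: 8.67
tool_pos: [0.477, -0.2695, 0.1426]
tcp_rot: [3.141, -0.057, 0.001]
wrist_force: [0.0, -0.4, -0.3]
width: 0.378
```

arm_command(targets="0 0 0 0 0 0 0.38;0 0 0 0 0 0 0.38")

```text
time: 8.83
tool_pos: [0.4767, -0.2698, 0.143]
tcp_rot: [-3.141, 0.058, 0.0]
wrist_force: [0.2, -0.0, 0.3]
width: 0.379
```

```bash
python3 - <<'E'
from h import *
st=bot.read_state();print(st['tool_pos'],st['wrist_force'],st['width'])
im,d=bot.read_camera('wrist');cv2.imwrite('pics/w7.png',im)
E
```

```text
[ 0.47672156 -0.26977552  0.14300765] [ 0.22008495 -0.0275729   0.31520111] 0.3787241142123964
```

View pics/w7.png

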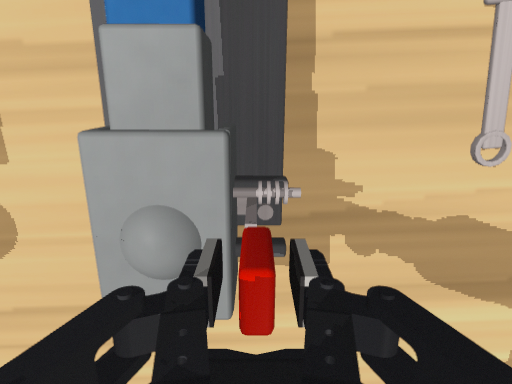

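The knob at (257,285) sits centred between the fingers, so I'll close with 70 N.

arm_command(targets="0 0 0 0 0 0 0;0 0 0 0 0 0 0;0 0 0 0 0 0 0;0 0 0 0 0 0 0;0 0 0 0 0 0 0", newtons=70)

```text
time: 9.3
tool_pos: [0.4772, -0.2703, 0.144]
tcp_rot: [3.14, -0.059, 0.003]
wrist_force: [0.0, 0.3, 5.5]
width: 0.156
```

arm_command(targets="0 3 0 0 0 0 0;0 6 0 0 0 0 0;0 9 0 0 0 0 0;0 12 0 0 0 0 0;0 14 0 0 0 0 0;0 15 0 0 0 0 0;0 15 0 0 0 0 0;0 15 0 0 0 0 0")

```text
time: 9.97
tool_pos: [0.4767, -0.283, 0.1439]
tcp_rot: [-3.138, 0.059, -0.002]
wrist_force: [0.1, 9.6, 8.1]
width: 0.154
```

```bash
python3 - <<'E'
from h import *
st=bot.read_state();print(st['tool_pos'],st['wrist_force'],st['width'])
im,d=bot.read_camera('wrist');cv2.imwrite('pics/w8.png',im)
E
```

```text
[ 0.47669045 -0.28296004  0.14386799] [0.05524537 9.59872765 8.14117055] 0.1544926906455431
```

View pics/w8.png

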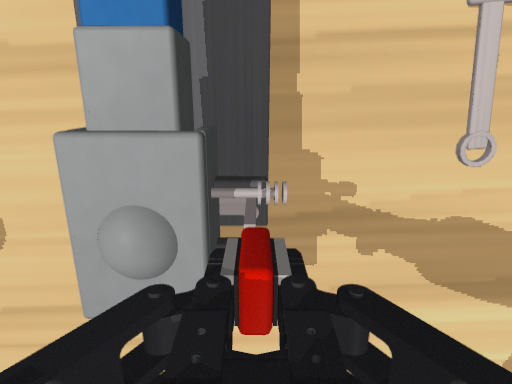

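The latch is pulled about 13 mm with a 9.6 N spring force, as expected, and the bolt is clear with the coupler seated. Now I'll lift along the hinge arc, tipping with the drawbar.

arm_command(targets="0.7 0 -3.3 0 -0.9 0 0;1.5 0 -6.6 0 -1.7 0 0;3.3 0 -13.1 0 -3.4 0 0;5.9 0 -21.7 0 -5.7 0 0;7.4 0 -26 0 -6.9 0 0;8.8 0 -30.2 0 -8 0 0;10.4 0 -34.4 0 -9.2 0 0;12.1 0 -38.6 0 -10.3 0 0;12.1 0 -38.6 0 -10.3 0 0")

```text
time: 10.77
tool_pos: [0.488, -0.2823, 0.1803]
tcp_rot: [-3.119, 0.058, 0.286]
wrist_force: [-0.6, 8.8, -2.8]
width: 0.156
```

```bash
python3 - <<'E'
from h import *
st=bot.read_state();print(st['tool_pos'],st['wrist_force'],st['torque'],st['width'])
im,d=bot.read_camera('wrist');cv2.imwrite('pics/w9.png',im)
im,d=bot.read_camera('scene');cv2.imwrite('pics/s9.png',cv2.resize(im[120:300,110:290],None,fx=3.3,fy=3.3))
E
```

```text
[ 0.48798979 -0.28234405  0.18029803] [-0.61574974  8.8042322  -2.78231342] [ 0.80479904 -0.39783491 -0.48250201] 0.1558284158120255
```

View pics/w9.png

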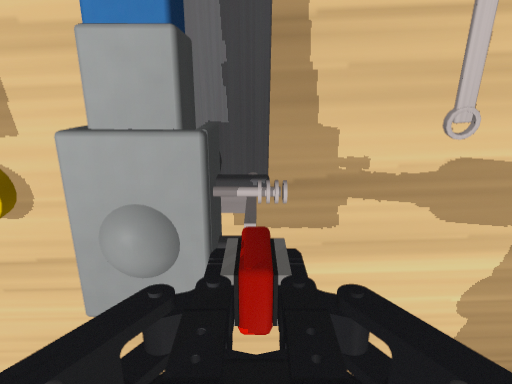

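View pics/s9.png

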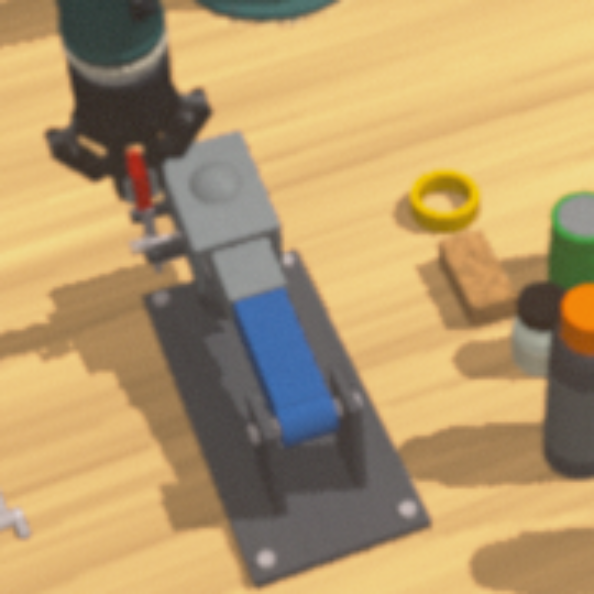

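arm_command(targets="0.7 0 -3.3 0 -0.9 0 0;1.5 0 -6.6 0 -1.7 0 0;3.3 0 -13.1 0 -3.4 0 0;5.2 0 -19.6 0 -5.2 0 0;7.3 0 -26 0 -6.9 0 0;9.6 0 -32.3 0 -8.6 0 0;11.3 0 -36.5 0 -9.7 0 0;11.3 0 -36.5 0 -9.7 0 0")

```text
time: 11.53
tool_pos: [0.5054, -0.2828, 0.214]
tcp_rot: [-3.08, 0.056, 0.551]
wrist_force: [-2.8, 8.9, -2.0]
width: 0.148
```

arm_command(targets="0 0 0 0 0 0 0;0 0 0 0 0 0 0;0 0 0 0 0 0 0;0 0 0 0 0 0 0;0 0 0 0 0 0 0;0 0 0 0 0 0 0")

```text
time: 12.03
tool_pos: [0.5049, -0.2827, 0.2134]
tcp_rot: [-3.08, 0.057, 0.548]
wrist_force: [-2.0, 8.6, -3.3]
width: 0.154
```

```bash
python3 - <<'E'
from h import *
st=bot.read_state();print(st['time'],st['tool_pos'],st['tcp_rot'],st['wrist_force'],st['width'],abs(st['joint_vel']).max())
im,d=bot.read_camera('wrist');cv2.imwrite('pics/w10.png',im)
p=bot.camera_params('wrist');P=cloud(p,d,st)
# coupler flat top plane slope -> drawbar angle
v,u=np.mgrid[:384,:512];H,S,V=cv2.split(cv2.cvtColor(im,cv2.COLOR_BGR2HSV))
m=(u>90)&(u<195)&(v>140)&(v<195)
q=P[m];A=np.c_[q[:,:2],np.ones(len(q))];f=np.linalg.lstsq(A,q[:,2],rcond=None)[0];print('slope',f[:2],'angle',np.arctan(np.hypot(*f[:2])))
im,d=bot.read_camera('scene');cv2.imwrite('pics/s10.png',cv2.resize(im[100:290,110:400],None,fx=2.7,fy=2.7))
E
```

```text
12.0333 [ 0.50493684 -0.28274493  0.21337896] [-3.07985693  0.05670933  0.54802035] [-2.01312048  8.59469139 -3.34439272] 0.1540164666389594 0.001976786888409519
 ** On entry to DLASCL parameter number  4 had an illegal value
 ** On entry to DLASCL parameter number  4 had an illegal valueTraceback (most recent call last):
  File "<stdin>", line 8, in <module>
    x, resids, rank, s = _umath_linalg.lstsq(a, b, rcond,
                         ~~~~~~~~~~~~~~~~~~~^^^^^^^^^^^^^
                                             signature=signature)
                                             ^^^^^^^^^^^^^^^^^^^^
    raise LinAlgError("SVD did not converge in Linear Least Squares")
numpy.linalg.LinAlgError: SVD did not converge in Linear Least Squares
```

View pics/w10.png

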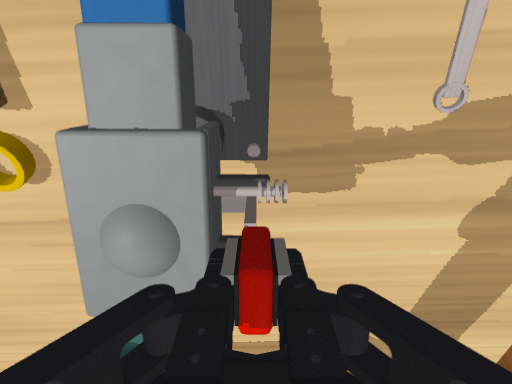

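```bash
python3 - <<'E'
from h import *
st=bot.read_state()
im,d=bot.read_camera('wrist');p=bot.camera_params('wrist');P=cloud(p,d,st)
v,u=np.mgrid[:384,:512]
m=(u>75)&(u<200)&(v>140)&(v<195)&np.isfinite(P[...,2]);q=P[m];print(len(q))
A=np.c_[q[:,:2],np.ones(len(q))];f=np.linalg.lstsq(A,q[:,2],rcond=None)[0];print('slope',f[:2],'angle',np.arctan(np.hypot(*f[:2])))
im,d=bot.read_camera('scene');cv2.imwrite('pics/s10.png',cv2.resize(im[100:290,110:400],None,fx=2.7,fy=2.7))
p=bot.camera_params('scene');P=cloud(p,d)
b=P[(P[...,0]>.44)&(P[...,0]<.53)&(P[...,1]>-.24)&(P[...,1]<-.19)&(P[...,2]>.15)&(P[...,2]<.22)];print('coupler top z',np.percentile(b[:,2],[5,50,95]))
E
```

```text
6670
slope [-0.347161    0.01342384] angle 0.33437491741225983
coupler top z [0.18674429 0.20054431 0.20900022]
```

View pics/s10.png

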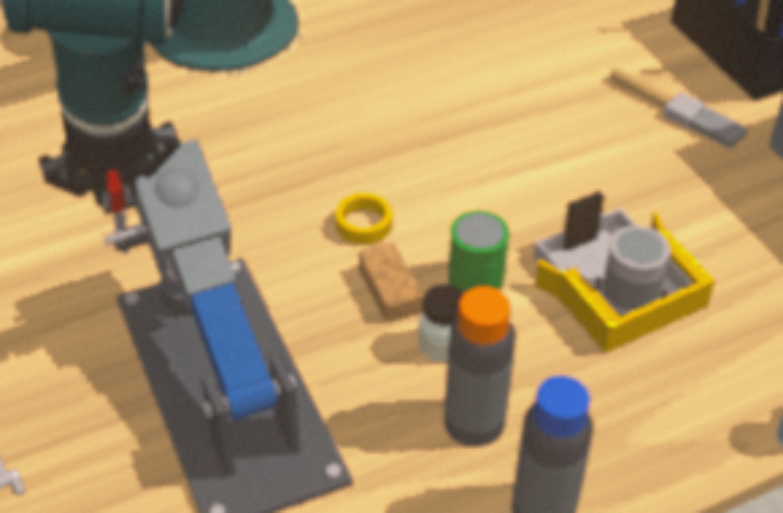

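The drawbar is at about 0.334 rad, which is about 72 mm of lift. It is still and gripped, and the tray is home with the tin standing. I'll hand it in.

```bash
python3 - <<'E'
from workcell import bot
print(bot.finish_job())
s=bot.read_state();print(s['time'],s['tool_pos'],s['width'],s['wrist_force'])
E
```

```text
the job is handed in; nothing more can be done
None
the job is handed in; nothing more can be done
```

I slid the tray into the dock until it met the back stop. Then I pulled the latch knob about 13 mm sideways with the coupler still seated, and lifted the coupler on its hinge arc. I handed in at about 12 s of the 54 s, with the arm still gripping the knob and holding the coupler up. The hand-in reports no verdict.

**Last checks:**
- **Lift:** the coupler's top was tilted 0.334 rad, about 72 mm of lift. Its measured height, about 0.20 m, agrees. The arm was still, and the opening of 0.154 (about 13 mm) showed the knob still in the fingers.
- **Tray and tin:** measured after release, the tray was within about 1 mm of home, at the dock's 2.8° yaw. The last scene picture shows the tin standing in the tray and nothing else visibly moved.

**Checks that failed or disagreed:**
- My direct fit of the handle position after docking gave a wrong value (82 mm long instead of 12), because the mask took in other dark points. I relied on the tray rim and the tin instead.
- One reading of the tray's left rim during the slide gave 4.9°, but the later tray fit did not bear that out.
- The dock's back stop came out about 2.5 mm apart in two views, so I felt for the stop by force as well: the push rose from 11 to 19 N with only 0.7 mm of movement.
- One tilt calculation stopped on missing depth readings, so I repeated it.

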